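# Take the rinse set apart and hang it to drain

## Robot

A 6-joint arm with a two-finger parallel gripper is mounted at the origin on the work surface. World frame = base frame: x ahead of the robot, y to its left, z up, the work surface at z = 0. Lengths are in m, angles in rad, forces in N, time in s.
With the tool pointing down it reaches from about 0.3 to 0.875 m from the base axis. Payload 6.4 kg.
Tool frame: the origin (TCP) lies on the centre line of the jaws, within the pads' length; the fingertips stand 17 mm ahead of it and the grasp point (between the pads) lies 2 mm behind it; z points along the fingers, x is the direction in which the jaws open and shut, and the axes are right-handed (so a half turn about z gives the same grasp; the last joint's range is limited). The gripper opens to 88 mm and grips with 3 to 60 N. Pads are 18 mm wide; open, the fingers measure 123 mm over their backs; the gripper's body (75 mm by 187 mm) begins 45 mm behind the grasp point.
Start: joints at [0.9, 0.181, 1.607, -0, 1.354, -0.206], TCP at [0.258, 0.514, 0.236] pointing down, gripper open.
Joint ranges: [-2.99, 2.99], [-0.89, 2.07], [0.3, 2.58], [-1.14, 4.28], [0, 2.63], [-3.12, 3.12]. Speed limits (rad/s): [2.57, 2.57, 3.01, 3.14, 3.14, 3.14].

## Interface

Orientations are given as [roll, pitch, yaw] about the fixed x, y, z axes, in that order (R = Rz(yaw) Ry(pitch) Rx(roll)).
In Python, from rig import arm gives the robot as it stands.
- The arm moves only by the tool drive_tool, never from a script. Its argument "increments" is a list of rows, each a list of 7 numbers: the turn, a rotation vector about the tool's x, y, z in degrees, then the shift along the tool's x, y, z in mm, then the finger opening in mm, from 0 to 88.1. A call has 1 to 5 rows; each row is the pose to reach, as a shift and turn from the pose commanded when the call began, along the tool's axes at that moment; what a row does not reach only later rows make up. A row lasts 1/12 s, in which the tool goes at most 41.7 mm and 7.16 degrees, less where a joint would pass 70% of its speed; a pose out of reach is approached as far as the arm can. A call with a gripper value outside its range is refused whole. The fingers move at their own pace and stop on an object; the grip force is fixed at half the most. Time passes only in rows, so rows that repeat a pose let the fingers close. It gives the time, the measured TCP pose, the force and the opening at its end, in the units of the state.
- arm.get_state(): the state, without advancing time (a new reading comes with each control period).
- arm.capture(name): name is "scene" or "side" or "wrist"; returns a dict with "color" (400x640x3 uint8, red, green, blue), "mtx" (3x3 intrinsics, pixels), "k1" (the pictures are not rectified: a ray, as slopes to the right and down, at radius r is drawn at 1 + k1 r^2 times it, then the intrinsics apply), "view" (4x4, takes a point from world to camera coordinates). Camera axes: x right, y down, z forward; pixel columns grow to the right and rows downward; lengths in m; the calibration is good to about 2 mm. A picture is of the moment at which its call begins. There is no depth.
- arm.close_job(): hands the job in, once; it reports no verdict.
The state is a dict: "time": time; "joint_pos": joint angles; "dq": joint speeds; "joint_torque": joint torques, N m; "position": TCP position; "tcp_rot": TCP orientation; "wrist_force": force on the tool from outside, world axes, zero at the start; "torque": the same for the moment, N m; "width": finger opening in m.
Only numpy, scipy, OpenCV 4.12 (cv2) and the standard library are available. Lean on these libraries where they do the work, as an engineer would, in place of code of your own. Each camera call takes 0.05 s, during which the arm holds its last target.

## Task

A washed avocado stone has been turned out on the white tray, with the perforated rinse basket and, nested over that, the steel cup still standing upside down on it. Take the set apart, cup first and then basket, lifting each straight up so that the stone stays standing where it is, and hang each one mouth-down on a peg of its own on the sloping draining rack, setting it right down on the peg before you let go. Leave the other things on the table where they are.

Things in the scene. Friction and masses are not known exactly. Their poses are not given: they have to be found in the camera images.
- cup_center (a point): plain stainless steel cup, outermost of the nest, upside down. Round, tapered: 68 mm across at the mouth (below), 60 mm at the closed end (on top), 84 mm tall, 81 mm deep inside, wall 2.5 mm. Point: on its axis, half-way up (42 mm from either end); z axis from mouth to closed end (up at the start). Its mouth rests loosely on the basket's flange, 7 mm above the table. 150 g.
- basket_center (a point): perforated steel basket, upside down inside the cup (4 mm play), hidden at first. Round, tapered: 55 mm across near the mouth, 47 mm at the closed end (on top, 9 mm below the cup's), 78 mm tall, 75 mm deep inside, wall 2.5 mm. A flange 68 mm across, 3 mm thick, round the mouth stands on the tray. Point: on its axis, half-way up (39 mm); z axis from mouth to closed end. 100 g.
- stone_center (a point): brown avocado stone standing on its blunt end on the tray, inside the basket and hidden at the start: 34 mm across, 38 mm tall, 30 g, about 8 mm of play all round. The point is on its axis half-way up, z up.
- peg_a_tip (a point): the one nearest the robot of the three black plastic draining pegs. Point: middle of the rounded tip, on the peg's axis. z axis: out along the peg (35 deg from vertical, leaning to the rack's low edge); x: up the slope of the board; y: along the row. Peg 95 mm long from board to tip, round, 38 mm across at the foot tapering to 27 mm just below the tip.
- peg_b_tip (a point): the middle one of the three black plastic draining pegs. Point: middle of the rounded tip, on the peg's axis. z axis: out along the peg (35 deg from vertical, leaning to the rack's low edge); x: up the slope of the board; y: along the row. Peg 95 mm long from board to tip, round, 38 mm across at the foot tapering to 27 mm just below the tip.
- peg_c_tip (a point): the one farthest from the robot of the three black plastic draining pegs. Point: middle of the rounded tip, on the peg's axis. z axis: out along the peg (35 deg from vertical, leaning to the rack's low edge); x: up the slope of the board; y: along the row. Peg 95 mm long from board to tip, round, 38 mm across at the foot tapering to 27 mm just below the tip.
- rack: draining rack, fixed: sheet-steel board 170 mm (up the slope) x 330 mm, sloping 35 deg, low edge 36 mm and high edge 134 mm above the table, a drip trough along the low edge; its low edge faces to the right (-y, give or take 30 deg). Pegs a, b, c stand square to it 105 mm apart in one row; tips about 166 mm above the table. Origin on the table under the board's middle; x towards the high edge, y along the row to peg a.
- tray: shallow white enamel examination tray with a blue rim, 200 x 250 mm, 16 mm high, floor 4 mm thick; it does not move. Origin under its centre.
- kidney_dish: bystander: white enamel kidney dish with a blue rim and steel forceps in it, about 90 x 200 mm, 40 mm high. Origin on its underside, near its middle.
- specimen_box: bystander: clear acrylic specimen box with a lid, 66 x 96 mm, 41 mm high. Origin under its centre.
- brass_lens: bystander: brass hand lens lying flat, lens 82 mm across, wooden handle reaching 133 mm out on its own -x side. Origin under the middle of the lens.
Things that resemble listed ones, but are neither listed nor needed, are in the scene too. What is shaped like the part that bears cup_center but turquoise is not meant.

How it is judged:
On the way, in this order (a step that is already met when the one before it is completed fails the run):
1. the cup is lifted clear of the basket, which stays standing over the stone (z of cup_center in the frame of basket_center above 0.085 m and distance of basket_center from where it was at the start of the episode below 0.02 m and angle between basket_center's own z axis and vertical below 0.2 rad), for 0.1 s.
2. the cup is set down on a peg (to within 20 mm of home) while still held (((z of cup_center in the frame of peg_a_tip below -0.019 m and x of cup_center in the frame of peg_a_tip between -0.025 and 0.025 m and y of cup_center in the frame of peg_a_tip between -0.025 and 0.025 m and angle between the z axis of cup_center and the z axis of peg_a_tip, either way round below 0.25 rad) or (z of cup_center in the frame of peg_b_tip below -0.019 m and x of cup_center in the frame of peg_b_tip between -0.025 and 0.025 m and y of cup_center in the frame of peg_b_tip between -0.025 and 0.025 m and angle between the z axis of cup_center and the z axis of peg_b_tip, either way round below 0.25 rad) or (z of cup_center in the frame of peg_c_tip below -0.019 m and x of cup_center in the frame of peg_c_tip between -0.025 and 0.025 m and y of cup_center in the frame of peg_c_tip between -0.025 and 0.025 m and angle between the z axis of cup_center and the z axis of peg_c_tip, either way round below 0.25 rad)) and contact force between the fingers and cup above 0.5 N), for 0.1 s.
3. the basket is lifted clear of the stone, which stays standing (z of basket_center in the frame of stone_center above 0.065 m and angle between stone_center's own z axis and vertical below 0.3 rad and distance of stone_center from where it was at the start of the episode below 0.015 m), for 0.1 s.
4. the basket is set down on a peg (to within 20 mm of home) while still held (((z of basket_center in the frame of peg_a_tip below -0.016 m and x of basket_center in the frame of peg_a_tip between -0.025 and 0.025 m and y of basket_center in the frame of peg_a_tip between -0.025 and 0.025 m and angle between the z axis of basket_center and the z axis of peg_a_tip, either way round below 0.25 rad) or (z of basket_center in the frame of peg_b_tip below -0.016 m and x of basket_center in the frame of peg_b_tip between -0.025 and 0.025 m and y of basket_center in the frame of peg_b_tip between -0.025 and 0.025 m and angle between the z axis of basket_center and the z axis of peg_b_tip, either way round below 0.25 rad) or (z of basket_center in the frame of peg_c_tip below -0.016 m and x of basket_center in the frame of peg_c_tip between -0.025 and 0.025 m and y of basket_center in the frame of peg_c_tip between -0.025 and 0.025 m and angle between the z axis of basket_center and the z axis of peg_c_tip, either way round below 0.25 rad)) and contact force between the fingers and basket above 0.5 N), for 0.1 s.
At the end, for the whole second after the job is handed in: cup and basket each hang mouth-down at rest on different pegs, fully home (the closed end within 8 mm of the peg's tip, the axis within 20 mm and 0.25 rad of the peg's), and the stone still stands upright (within 0.3 rad) on the tray within 15 mm of where it was (((z of cup_center in the frame of peg_a_tip below -0.031 m and x of cup_center in the frame of peg_a_tip between -0.02 and 0.02 m and y of cup_center in the frame of peg_a_tip between -0.02 and 0.02 m and angle between the z axis of cup_center and the z axis of peg_a_tip, either way round below 0.25 rad) or (z of cup_center in the frame of peg_b_tip below -0.031 m and x of cup_center in the frame of peg_b_tip between -0.02 and 0.02 m and y of cup_center in the frame of peg_b_tip between -0.02 and 0.02 m and angle between the z axis of cup_center and the z axis of peg_b_tip, either way round below 0.25 rad) or (z of cup_center in the frame of peg_c_tip below -0.031 m and x of cup_center in the frame of peg_c_tip between -0.02 and 0.02 m and y of cup_center in the frame of peg_c_tip between -0.02 and 0.02 m and angle between the z axis of cup_center and the z axis of peg_c_tip, either way round below 0.25 rad)) and ((z of basket_center in the frame of peg_a_tip below -0.028 m and x of basket_center in the frame of peg_a_tip between -0.02 and 0.02 m and y of basket_center in the frame of peg_a_tip between -0.02 and 0.02 m and angle between the z axis of basket_center and the z axis of peg_a_tip, either way round below 0.25 rad) or (z of basket_center in the frame of peg_b_tip below -0.028 m and x of basket_center in the frame of peg_b_tip between -0.02 and 0.02 m and y of basket_center in the frame of peg_b_tip between -0.02 and 0.02 m and angle between the z axis of basket_center and the z axis of peg_b_tip, either way round below 0.25 rad) or (z of basket_center in the frame of peg_c_tip below -0.028 m and x of basket_center in the frame of peg_c_tip between -0.02 and 0.02 m and y of basket_center in the frame of peg_c_tip between -0.02 and 0.02 m and angle between the z axis of basket_center and the z axis of peg_c_tip, either way round below 0.25 rad)) and distance between cup_center and basket_center above 0.07 m and angle between stone_center's own z axis and vertical below 0.3 rad and distance of stone_center from where it was at the start of the episode below 0.015 m and linear speed of each of cup, basket, stone below 0.02 m/s and angular speed of each of cup, basket, stone below 0.2 rad/s); the robot touches nothing.
It fails at once if the kidney dish is moved by more than 30 mm (distance of kidney_dish from where it was at the start of the episode above 0.03 m).
It fails at once if the specimen box is moved by more than 30 mm (distance of specimen_box from where it was at the start of the episode above 0.03 m).
It fails at once if the hand lens is moved by more than 30 mm (distance of brass_lens from where it was at the start of the episode above 0.03 m).
It fails at once if the stone is toppled (angle between stone_center's own z axis and vertical above 0.6 rad).
It also fails if it takes over 54 s, if anything falls off the work surface, if the arm or the gripper's body presses on something with over 40 N, if the wrist force passes 120 N, or if a joint passes its speed limit or range.

## Working session

There is one attempt and no reset: what is moved stays moved. The work goes in short steps, Python scripts to look and compute and a tool call to move; the robot and the scene stay as the last step left them, time stands still between calls to the robot, and variables do not carry over. Pictures are saved under pics/ and viewed, and the job is handed in when it is done.

Besides the shell and the picture viewer there is one more tool, called in YAML: its name, and indented under it one key for each argument. drive_tool: Moves the arm, as the interface text tells. Its arguments: {"type":"object","properties":{"increments":{"type":"array","items":{"type":"array","items":{"type":"number"}}}},"required":["increments"]}

```bash
mkdir -p pics; ls; python3 - <<'E'
from rig import arm
import cv2,numpy as np,pickle
s=arm.get_state();print(s)
for n in("scene","side","wrist"):
    c=arm.capture(n);pickle.dump(c,open(f'pics/{n}0.pkl','wb'))
    cv2.imwrite(f'pics/{n}0.png',c['color'][:,:,::-1]);print(n,c['mtx'],c['k1'],c['view'])
E
```

```text
pics
{'time': 0.0, 'joint_pos': array([ 8.99697659e-01,  1.81516375e-01,  1.60799774e+00, -3.36012619e-05,
        1.35379315e+00, -2.06319541e-01]), 'dq': array([-6.10825387e-05,  7.35061254e-04, -1.62272563e-03, -3.06448393e-03,
       -6.04329328e-04,  7.08290688e-04]), 'joint_torque': array([ 1.42704821e-04, -4.33857894e+01, -3.41852653e+01,  7.01883808e-02,
        3.83797707e-02, -1.99129040e-04]), 'position': array([0.25739142, 0.51357172, 0.23462897]), 'tcp_rot': array([-3.14127351e+00,  1.68496110e-03,  1.10602473e+00]), 'wrist_force': array([ 0.21391646,  0.67443667, -0.45975078]), 'torque': array([-0.01126732,  0.02502758, -0.0165192 ]), 'width': 0.08826838487919593}
scene [[423.69985386   0.         312.79357345]
 [  0.         423.69985386 202.28761796]
 [  0.           0.           1.        ]] -0.04497353395872567 [[-0.43813389  0.89890278  0.00353227  0.36921564]
 [ 0.69090784  0.33926374 -0.63839366 -0.29361716]
 [-0.57505221 -0.27726143 -0.76970193  1.59403313]
 [ 0.          0.          0.          1.        ]]
side [[448.45896319   0.         315.61041531]
 [  0.         448.45896319 201.27177701]
 [  0.           0.           1.        ]] 0.016856336280854714 [[-0.98836869 -0.15098521 -0.01818768  0.57268092]
 [-0.09715697  0.71891202 -0.68827759  0.2302932 ]
 [ 0.11699508 -0.67850496 -0.7252194   1.17594937]
 [ 0.          0.          0.          1.        ]]
wrist [[346.51170585   0.         318.43662302]
 [  0.         346.51170585 197.41226524]
 [  0.           0.           1.        ]] 0.02595361370068876 [[ 4.47835930e-01  8.94115213e-01 -9.82796864e-04 -5.73101233e-01]
 [ 8.64841822e-01 -4.32894267e-01  2.54265957e-01 -3.52944639e-02]
 [ 2.26917613e-01 -1.14719395e-01 -9.67133836e-01  3.90381665e-01]
 [ 0.00000000e+00  0.00000000e+00  0.00000000e+00  1.00000000e+00]]
```

View pics/scene0.png

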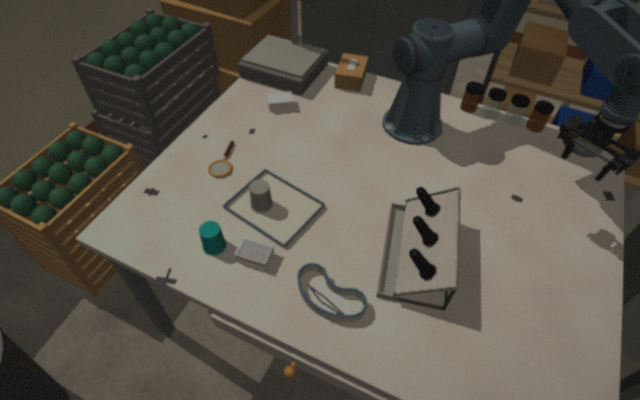

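View pics/side0.png

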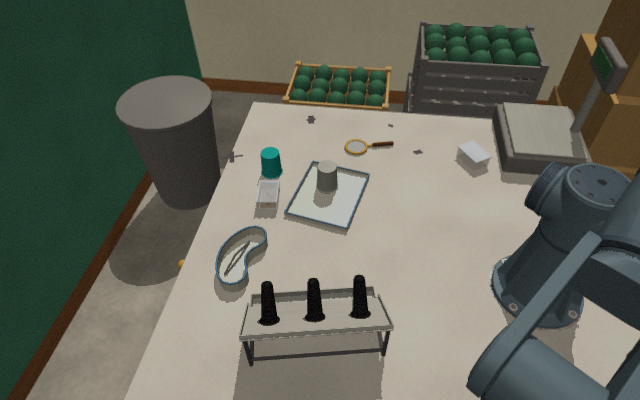

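View pics/wrist0.png

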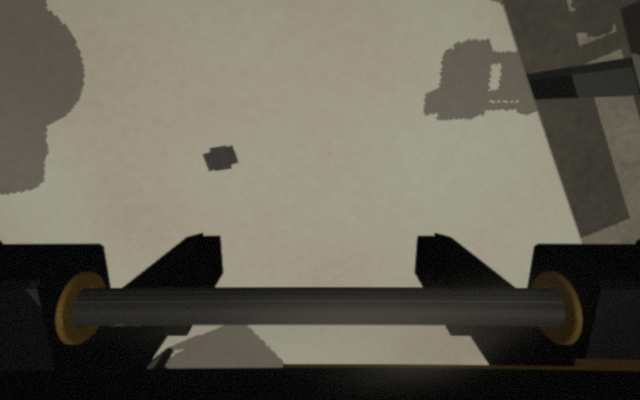

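The scene view shows the cup at about (261,195) on the tray, the turquoise decoy at (212,238), and the peg tips at about (421,189), (418,219) and (415,253). In the side view the cup is at (327,176) and the pegs are at about x=268, 314 and 360. Next I'll build masks.

```bash
cat > h.py <<'E'
import numpy as np,cv2,pickle
def load(n): return pickle.load(open(f'pics/{n}.pkl','rb'))
def snap(n,tag):
    from rig import arm
    c=arm.capture(n);pickle.dump(c,open(f'pics/{n}{tag}.pkl','wb'));cv2.imwrite(f'pics/{n}{tag}.png',c['color'][:,:,::-1]);return c
def ray(c,uv):
    d=np.array([c['k1'],0,0,0,0.])
    p=cv2.undistortPoints(np.array([[uv]],float),c['mtx'],d,None,None,None,)[0,0]
    R=c['view'][:3,:3];t=c['view'][:3,3]
    v=R.T@np.array([p[0],p[1],1]);return -R.T@t,v/np.linalg.norm(v)
def tri(*cu):
    A=np.zeros((3,3));b=np.zeros(3);rs=[ray(c,u) for c,u in cu]
    for o,v in rs:
        P=np.eye(3)-np.outer(v,v);A+=P;b+=P@o
    x=np.linalg.solve(A,b);return x,[1e3*np.linalg.norm(np.cross(x-o,v)) for o,v in rs]
def plane(c,u,z):
    o,v=ray(c,u);return o+v*(z-o[2])/v[2]
def proj(c,X):
    X=np.asarray(X,float).reshape(-1,1,3);R=c['view'][:3,:3]
    return cv2.projectPoints(X,cv2.Rodrigues(R)[0],c['view'][:3,3],c['mtx'],np.array([c['k1'],0,0,0,0.]))[0][:,0]
def crop(c,x,y,w,h,k,out,marks=()):
    im=cv2.resize(c['color'][y:y+h,x:x+w,::-1],None,fx=k,fy=k,interpolation=cv2.INTER_CUBIC)
    for m in marks: cv2.circle(im,(int((m[0]-x+.5)*k),int((m[1]-y+.5)*k)),2,(0,0,255),-1)
    cv2.imwrite(out,im)
E
python3 - <<'E'
from h import *
S=load('scene0');D=load('side0')
for nm,c,(x,y,w,h) in(('sc',S,(385,170,90,125)),('si',D,(235,260,165,80))):
    g=c['color'].max(2)[y:y+h,x:x+w];m=(g<45).astype('uint8')
    n,l,st,ce=cv2.connectedComponentsWithStats(m)
    for i in range(1,n):
        if st[i,4]>60:
            q=np.argwhere(l==i)[:,::-1]+[x,y];print(nm,st[i]+[x,y,0,0,0],ce[i]+[x,y])
crop(S,385,170,90,130,4,'pics/cs.png');crop(D,235,260,165,110,4,'pics/cd.png')
crop(S,215,160,120,100,5,'pics/cs2.png');crop(D,280,140,100,100,5,'pics/cd2.png')
E
```

```text
sc [417 188  23  28 301] [427.48172757 202.1461794 ]
sc [414 217  24  29 329] [425.0881459 231.7993921]
sc [410 250  26  29 368] [422.39945652 264.79347826]
si [351 275  19  43 560] [359.48214286 298.36785714]
si [305 278  20  44 571] [313.88791594 301.53415061]
si [259 281  21  44 585] [267.95726496 304.98119658]
```

```bash
python3 -c "
import cv2,numpy as np
a=[cv2.imread('pics/%s.png'%n) for n in('cs','cd','cs2','cd2')]
cv2.imwrite('pics/m1.png',np.hstack([cv2.resize(a[0],(360,520)),cv2.resize(a[1],(440,293)).repeat(1,0) if 0 else cv2.copyMakeBorder(cv2.resize(a[1],(440,293)),0,227,0,0,0)]))
cv2.imwrite('pics/m2.png',np.hstack([cv2.resize(a[2],(420,350)),cv2.resize(a[3],(350,350))]))"
```

```text
(no output)
```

View pics/m1.png

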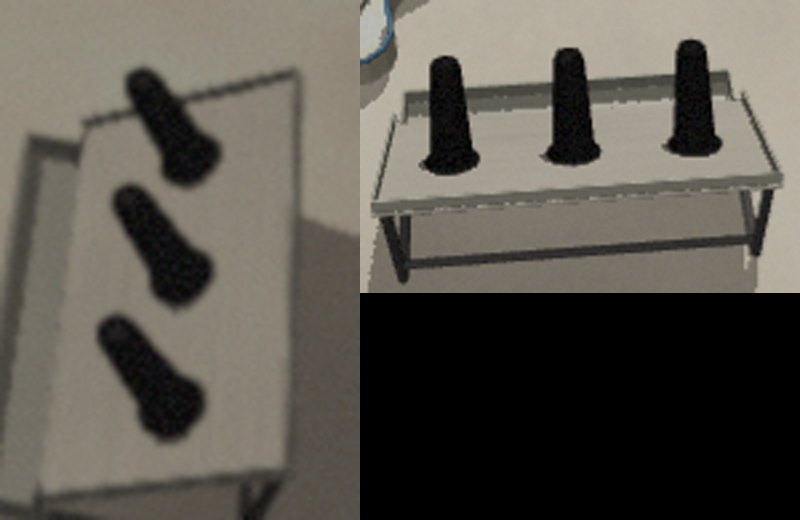

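View pics/m2.png

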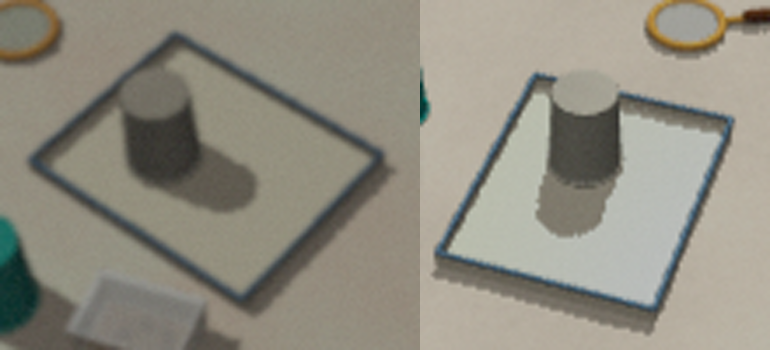

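```bash
cat >> h.py <<'E'
def midline(c,box,thr=45):
    """sub-pixel mid line of a dark elongated blob: returns two px points"""
    x,y,w,h=box
    g=c['color'].max(2).astype(float);m=np.zeros(g.shape,'uint8');m[y:y+h,x:x+w]=(g[y:y+h,x:x+w]<thr)
    n,l,st,ce=cv2.connectedComponentsWithStats(m);i=1+np.argmax(st[1:,4])
    q=np.argwhere(l==i)[:,::-1].astype(float)
    return q
E
python3 - <<'E'
from h import *
S=load('scene0');D=load('side0')
bs=[(415,186,26,31),(412,215,28,32),(408,248,30,32)]
bd=[(349,273,23,46),(303,276,24,47),(257,279,25,47)]
def line(c,b,thr=60):
    q=midline(c,b,thr); 
    d=np.array([1,1.5])/np.hypot(1,1.5) if c is S else np.array([0,1.])
    for _ in range(6):
        n=np.array([-d[1],d[0]]);s=q@d;t=q@n;s0=s.min();L=s.max()-s0
        # slices along axis; mid of each, using 15..65% of length
        ss=[];tt=[]
        for a in np.arange(s0+.15*L,s0+.65*L,1):
            k=abs(s-a)<1
            ss.append(a);tt.append((t[k].min()+t[k].max())/2)
        p=np.polyfit(ss,tt,1);d=d+n*p[0];d/=np.linalg.norm(d)
    n=np.array([-d[1],d[0]]);s=q@d;t=q@n;off=np.median([(t[abs(s-a)<1].min()+t[abs(s-a)<1].max())/2 for a in np.arange(s0+.15*L,s0+.65*L,1)])
    return d*s.min()+n*off, d*(s.min()+.6*L)+n*off
T=[];AX=[]
for b1,b2 in zip(bs,bd):
    l1=line(S,b1);l2=line(D,b2)
    def pl(c,l):
        o,a=ray(c,l[0]);_,b=ray(c,l[1]);n=np.cross(a,b);n/=np.linalg.norm(n);return n,n@o
    n1,d1=pl(S,l1);n2,d2=pl(D,l2);v=np.cross(n1,n2);v/=np.linalg.norm(v);v*=np.sign(v[2])
    P=np.linalg.solve(np.array([n1,n2,[0,0,1]]),[d1,d2,.166])
    P2=np.linalg.solve(np.array([n1,n2,[0,0,1]]),[d1,d2,.14])
    T.append(P);AX.append(v);print(P,P2,'axis',v,np.degrees(np.arccos(v[2])),np.degrees(np.arctan2(v[1],v[0])), l1[0],l2[0],tri((S,l1[0]),(D,l2[0])))
T=np.array(T);r=T[0]-T[2];print(T[0]-T[1],T[1]-T[2],np.linalg.norm(r),'row ang',np.degrees(np.arctan2(r[1],r[0])))
for c,(x,y,w,h),nm in((S,(240,170,40,50),'s'),(D,(305,150,45,55),'d')):
    g=c['color'].mean(2)[y:y+h,x:x+w];print(np.round(g[::3,::3]).astype(int))
E
```

```text
[0.45672777 0.13487758 0.166     ] [0.45281657 0.15394304 0.14      ] axis [ 0.12042778 -0.58703564  0.80055375] 36.81698579630808 -78.40686832007546 [417.93294903 188.04627808] [358.75757673 274.94608967] (array([0.45693329, 0.13392463, 0.16731442]), [np.float64(0.01563080279855552), np.float64(0.01563080279848095)])
[0.55880692 0.15884005 0.166     ] [0.55483257 0.17675555 0.14      ] axis [ 0.12488567 -0.5629575   0.81699598] 35.21479982878612 -77.4921428746514 [415.00973086 216.99321654] [312.60138573 277.907709  ] (array([0.55912924, 0.15700772, 0.16852906]), [np.float64(0.12999916260113298), np.float64(0.12999916260113525)])
[0.66167363 0.18206518 0.166     ] [0.65732185 0.19910675 0.14      ] axis [ 0.13863441 -0.54289229  0.82828043] 34.0775006462621 -75.67494024104904 [411.2831688  249.78954826] [265.75703209 281.02424074] (array([0.66189004, 0.17963777, 0.16900638]), [np.float64(0.5980303100585458), np.float64(0.5980303100585905)])
[-0.10207916 -0.02396247  0.        ] [-0.10286671 -0.02322513  0.        ] 0.2103080570631644 row ang -167.0339473987759
[[138 134 138 138 140 
[... 1479 characters left out ...]
7  96]
 [109 177 183 183  95  72  78  73  71  65  62 183 184 183 148]
 [ 72 181 180 183  97  71  72  74  73  63  61 180 184 183 184]
 [177 181 180 182  86  74  73  69  67  62  62 180 185 184 184]
 [183 182 181 181  82  75  76  71  71  67  62 180 185 183 183]
 [183 182 183 183  75  75  73  72  72  67  62 180 184 184 184]
 [182 184 182 182 108  76  76  76  75  69  79 179 183 184 185]
 [181 182 182 173 117 108 106 100  96  96 120 184 185 184 184]
 [181 182 182 130 121 120 118 118 116 117 182 185 184 185 186]
 [180 182 183 130 120 117 117 118 119 121 184 184 185 186 185]
 [183 183 182 120 119 118 119 116 118 179 186 185 186 185 186]
 [183 182 183 182 118 118 119 117 119 185 184 185 185 187 186]]
```

```bash
python3 - <<'E'
from h import *
S=load('scene0');D=load('side0')
for c,(x,y,w,h),(lo,hi),nm in((S,(240,170,45,40),(96,119),'s'),(D,(305,150,45,40),(142,166),'d')):
    g=cv2.medianBlur(c['color'].mean(2).astype('uint8'),3)[y:y+h,x:x+w]
    m=((g>lo)&(g<hi)).astype('uint8');m=cv2.morphologyEx(m,cv2.MORPH_OPEN,np.ones((3,3)))
    n,l,st,ce=cv2.connectedComponentsWithStats(m);i=1+np.argmax(st[1:,4])
    k=(l==i).astype('uint8');ct=max(cv2.findContours(k,0,1)[0],key=len)
    e=cv2.fitEllipse(ct);u=np.array(e[0])+[x,y];print(nm,st[i],u,e[1:],plane(c,u,.091))
    X=plane(c,u,.091);t=np.linspace(0,6.28,24)
    pts=proj(c,np.c_[X[0]+.03*np.cos(t),X[1]+.03*np.sin(t),0*t+.091])
    bot=proj(c,np.c_[X[0]+.034*np.cos(t),X[1]+.034*np.sin(t),0*t+.006])
    crop(c,int(u[0])-35,int(u[1])-25,70,70,6,f'pics/e{nm}.png',np.r_[pts,bot])
    print(pts.min(0),pts.max(0))
a=[cv2.imread(f'pics/e{n}.png') for n in 'sd'];cv2.imwrite('pics/e.png',cv2.resize(np.hstack(a),(800,400)))
E
```

```text
s [ 10   9  19  14 202] [258.82777214 185.92265129] ((12.774218559265137, 18.142606735229492), 78.65420532226562) [ 0.58766003 -0.30484191  0.091     ]
[248.82777224 178.5953546 ] [268.79421082 193.45290356]
d [ 13  10  19  12 187] [326.71713638 165.5102396 ] ((11.497307777404785, 18.447114944458008), 91.32907104492188) [ 0.58993674 -0.30737635  0.091     ]
[317.09506046 159.11710895] [336.42316231 172.09851609]
```

View pics/e.png

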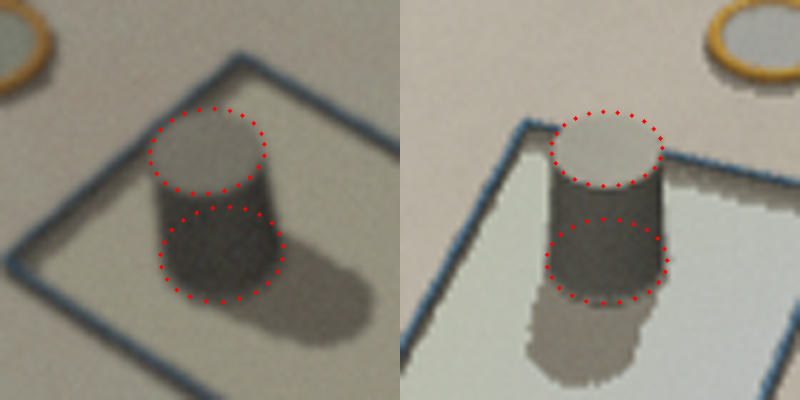

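```bash
cat >> h.py <<'E'
from scipy.spatial.transform import Rotation as Ro
LEAN=np.radians(-77.03)
AX=np.array([np.sin(.6109)*np.cos(LEAN),np.sin(.6109)*np.sin(LEAN),np.cos(.6109)])
ROW=np.array([np.cos(np.radians(-167.03)),np.sin(np.radians(-167.03)),0])  # to peg a
TIP={'a':np.array([.4565,.1352,.166]),'b':np.array([.5588,.1588,.166]),'c':np.array([.6611,.1824,.166])}
def down(yaw): return Ro.from_euler('xyz',[np.pi,0,yaw])
def rel(pos,R,st=None):
    from rig import arm
    s=st or arm.get_state();C=Ro.from_euler('xyz',s['tcp_rot'])
    t=C.inv().apply(np.array(pos)-s['position'])*1e3;r=np.degrees((C.inv()*R).as_rotvec())
    print('turn',np.round(r,2),'shift',np.round(t,1),'rows',max(np.linalg.norm(t)/41.7,np.linalg.norm(r)/7.16))
    print('pos',s['position'].round(4),'q',s['joint_pos'].round(3),'t',s['time'],'F',s['wrist_force'].round(1),'w',s['width'])
E
python3 - <<'E'
from h import *
rel([.589,-.306,.23],down(np.radians(12.97)))
rel([.589,-.306,.23],down(np.radians(12.97-180)))
E
```

```text
turn [2.00e-02 8.00e-02 5.04e+01] shift [-584.1  663.8    5.4] rows 21.203914945237646
pos [0.2575 0.5137 0.2348] q [ 0.9    0.181  1.608  0.     1.354 -0.206] t 0.15 F [ 0.   1.  -0.8] w 0.08831018455129168
turn [-1.000e-01  2.000e-02 -1.296e+02] shift [-584.1  663.8    5.4] rows 21.203914945237646
pos [0.2575 0.5137 0.2348] q [ 0.9    0.181  1.608  0.     1.354 -0.206] t 0.15 F [ 0.   1.  -0.8] w 0.08831018455129168
```

drive_tool:
  increments:
    - [0,0,50.4,-584,664,5,88]
    - [0,0,50.4,-584,664,5,88]
    - [0,0,50.4,-584,664,5,88]
    - [0,0,50.4,-584,664,5,88]
    - [0,0,50.4,-584,664,5,88]

```text
time: 0.57
position: [0.3358, 0.3192, 0.234]
tcp_rot: [3.141, 0.0, 0.476]
wrist_force: [1.3, -0.2, -0.1]
width: 0.0879
```

```bash
python3 - <<'E'
from h import *
rel([.589,-.306,.23],down(np.radians(12.97)))
E
```

```text
turn [1.000e-02 2.000e-02 1.429e+01] shift [-61.3 671.7   4.1] rows 16.175814290807477
pos [0.3358 0.3192 0.234 ] q [ 0.503 -0.075  1.878 -0.     1.339  0.027] t 0.5667 F [ 1.3 -0.2 -0.1] w 0.08786445715433633
```

drive_tool:
  increments:
    - [0,0,14.3,-61,672,4,88]
    - [0,0,14.3,-61,672,4,88]
    - [0,0,14.3,-61,672,4,88]
    - [0,0,14.3,-61,672,4,88]
    - [0,0,14.3,-61,672,4,88]

```text
time: 0.98
position: [0.4153, 0.1263, 0.2332]
tcp_rot: [-3.142, -0.0, 0.232]
wrist_force: [0.9, 0.3, 0.2]
width: 0.0883
```

```bash
python3 - <<'E'
from h import *
rel([.589,-.306,.23],down(np.radians(12.97)))
E
```

```text
turn [-0.   -0.02  0.3 ] shift [ 69.8 460.7   3.2] rows 11.173490290994113
pos [0.4153 0.1263 0.2332] q [ 0.02  -0.147  1.945  0.     1.344 -0.211] t 0.9833 F [0.9 0.3 0.2] w 0.08827989006680784
```

drive_tool:
  increments:
    - [0,0,0.3,70,461,3,88]
    - [0,0,0.3,70,461,3,88]
    - [0,0,0.3,70,461,3,88]
    - [0,0,0.3,70,461,3,88]
    - [0,0,0.3,70,461,3,88]

```text
time: 1.4
position: [0.4931, -0.0672, 0.2317]
tcp_rot: [-3.142, -0.0, 0.226]
wrist_force: [0.3, 0.5, 0.6]
width: 0.088
```

drive_tool:
  increments:
    - [0,0,0,38,253,0,88]
    - [0,0,0,38,253,0,88]
    - [0,0,0,38,253,0,88]
    - [0,0,0,38,253,0,88]
    - [0,0,0,38,253,0,88]

```text
time: 1.82
position: [0.5694, -0.2609, 0.2313]
tcp_rot: [-3.141, 0.0, 0.226]
wrist_force: [0.7, 0.9, 0.7]
width: 0.0878
```

```bash
python3 - <<'E'
from h import *
rel([.589,-.306,.23],down(np.radians(12.97)))
E
```

```text
turn [-0.03  0.02 -0.03] shift [ 9.  48.3  1.3] rows 1.1794235842413985
pos [ 0.5694 -0.2609  0.2313] q [-0.619  0.297  1.475  0.     1.371 -0.845] t 1.8167 F [0.7 0.9 0.7] w 0.08784661821686429
```

drive_tool:
  increments:
    - [0,0,0,8,44,1,88]
    - [0,0,0,8,44,1,88]
    - [0,0,0,8,44,1,88]

```text
time: 2.07
position: [0.5865, -0.302, 0.2289]
tcp_rot: [-3.14, 0.002, 0.223]
wrist_force: [-0.3, 1.2, 1.1]
width: 0.0882
```

```bash
python3 - <<'E'
from h import *
c=snap('wrist','1')
print(proj(c,[[.589,-.306,.091],[.589,-.306,.007]]))
R=c['view'][:3,:3];print(-R.T@c['view'][:3,3])
rel([.589,-.306,.066],down(np.radians(12.97)))
E
```

```text
[[321.52820408 189.37813388]
 [320.99191768 171.66307931]]
[ 0.57170309 -0.23974657  0.38028514]
turn [-0.12  0.08 -0.09] shift [  1.5   6.5 163.4] rows 3.922583154247402
pos [ 0.5864 -0.3002  0.2294] q [-0.653  0.37   1.384  0.     1.39  -0.878] t 2.1167 F [ 0.   0.7 -1.4] w 0.08788092809344605
```

View pics/wrist1.png

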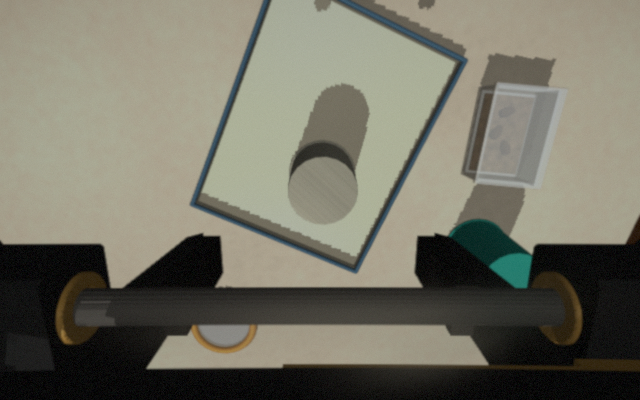

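```bash
python3 - <<'E'
from h import *
c=load('wrist1');S=load('scene0');D=load('side0')
g=c['color'].astype(int);y0,x0=150,280
m=np.zeros((400,640),'uint8');q=cv2.medianBlur(c['color'].mean(2).astype('uint8'),3);cv2.imwrite('pics/w1c.png',cv2.resize(c['color'][130:240,270:380,::-1],None,fx=5,fy=5))
print(q[190,280:370:3],q[140:235:3,323],g[190,290:365:6].tolist())
print(plane(c,(323,189.7),.091))
for cc,n in((S,'s'),(D,'d')):
    h=cv2.cvtColor(cc['color'],cv2.COLOR_RGB2HSV);mm=cv2.inRange(h,(75,120,40),(100,255,255))
    nn,l,st,ce=cv2.connectedComponentsWithStats(mm);i=1+np.argmax(st[1:,4]);print(st[i],ce[i],plane(cc,ce[i],.04))
E
```

```text
[167 169 166 135 137 134 134 136 134 133 134 132 131 131 131 130 129 130
 132 130 132 131 132 131 128 127 160 167 168 168] [ 87  51  47  45  47  48 125 127 130 131 133 131 131 132 131 129 129 132
 130 132 134 135 135 137 136 136 139 138 155 169 169 170] [[144, 140, 125], [143, 139, 122], [143, 140, 124], [141, 138, 122], [140, 137, 122], [138, 135, 120], [138, 134, 119], [140, 138, 120], [137, 135, 119], [138, 138, 121], [139, 136, 120], [134, 132, 116], [171, 177, 152]]
[ 0.59029453 -0.30599597  0.091     ]
[200 222  25  33 609] [211.65845649 237.86206897] [ 0.78238523 -0.35204333  0.04      ]
[261 147  21  32 536] [270.65858209 162.60261194] [ 0.78257947 -0.35354461  0.04      ]
```

View pics/w1c.png

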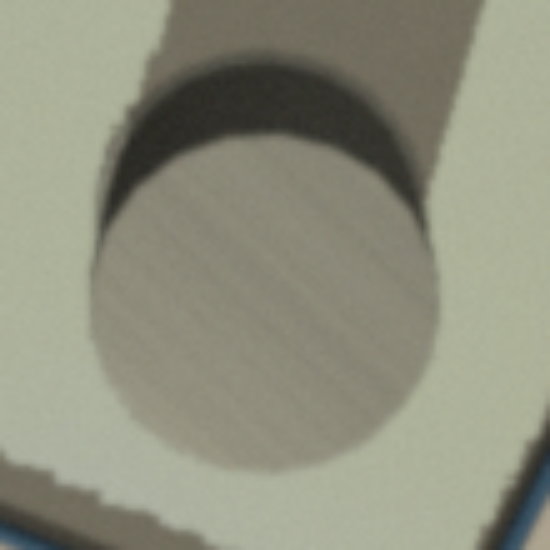

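```bash
python3 - <<'E'
from h import *
rel([.590,-.306,.12],down(np.radians(12.97)))
E
```

```text
turn [-0.12  0.08 -0.09] shift [  2.4   6.7 109.4] rows 2.629762243391695
pos [ 0.5864 -0.3002  0.2294] q [-0.653  0.37   1.384  0.     1.39  -0.878] t 2.1167 F [ 0.   0.7 -1.4] w 0.08788092809344605
```

drive_tool:
  increments:
    - [0,0,0,2,6,109,88]
    - [0,0,0,2,6,109,88]
    - [0,0,0,2,6,109,88]
    - [0,0,0,2,6,109,88]
    - [0,0,0,2,6,109,88]

```text
time: 2.53
position: [0.5893, -0.3031, 0.121]
tcp_rot: [-3.139, 0.002, 0.228]
wrist_force: [-0.7, 0.3, 0.9]
width: 0.0883
```

```bash
python3 - <<'E'
from h import *
rel([.590,-.306,.066],down(np.radians(12.97)))
E
```

```text
turn [-0.16  0.12  0.07] shift [ 0.2  3.1 55. ] rows 1.3206946060993605
pos [ 0.5893 -0.3031  0.121 ] q [-0.654  0.485  1.455  0.     1.205 -0.882] t 2.5333 F [-0.7  0.3  0.9] w 0.0882997457454838
```

drive_tool:
  increments:
    - [0,0,0,0,3,40,88]
    - [0,0,0,0,3,55,88]
    - [0,0,0,0,3,55,88]
    - [0,0,0,0,3,55,88]

```text
time: 2.87
position: [0.5911, -0.3078, 0.068]
tcp_rot: [-3.141, -0.0, 0.227]
wrist_force: [-0.1, 0.1, 1.1]
width: 0.0882
```

```bash
python3 - <<'E'
from h import *
rel([.590,-.306,.066],down(np.radians(12.97)))
E
```

```text
turn [-0.01 -0.    0.02] shift [-0.6 -2.   2. ] rows 0.0705606985056871
pos [ 0.5911 -0.3078  0.068 ] q [-0.658  0.556  1.469  0.     1.116 -0.885] t 2.8667 F [-0.1  0.1  1.1] w 0.08817997135402053
```

drive_tool:
  increments:
    - [0,0,0,0,-1,1,88]
    - [0,0,0,0,-1,1,50]
    - [0,0,0,0,-1,1,50]
    - [0,0,0,0,-1,1,50]
    - [0,0,0,0,-1,1,50]

```text
time: 3.28
position: [0.591, -0.3076, 0.0666]
tcp_rot: [3.141, -0.001, 0.226]
wrist_force: [-0.7, -0.3, 0.4]
width: 0.0637
```

drive_tool:
  increments:
    - [0,0,0,0,0,0,50]
    - [0,0,0,0,0,0,50]
    - [0,0,0,0,0,0,50]

```text
time: 3.53
position: [0.591, -0.3076, 0.0666]
tcp_rot: [3.141, -0.001, 0.226]
wrist_force: [-0.9, 1.3, 5.5]
width: 0.0618
```

drive_tool:
  increments:
    - [0,0,0,0,0,-5,45]
    - [0,0,0,0,0,-15,45]
    - [0,0,0,0,0,-30,45]
    - [0,0,0,0,0,-45,45]
    - [0,0,0,0,0,-60,45]

```text
time: 3.95
position: [0.5907, -0.3074, 0.1274]
tcp_rot: [3.141, -0.0, 0.226]
wrist_force: [-0.3, -0.1, -0.6]
width: 0.0622
```

drive_tool:
  increments:
    - [0,0,0,0,0,-15,45]
    - [0,0,0,0,0,-35,45]
    - [0,0,0,0,0,-60,45]
    - [0,0,0,0,0,-90,45]
    - [0,0,0,0,0,-120,45]

```text
time: 4.37
position: [0.5902, -0.307, 0.2478]
tcp_rot: [-3.141, 0.0, 0.226]
wrist_force: [0.4, -0.5, -1.3]
width: 0.0622
```

```bash
python3 - <<'E'
from h import *
c=snap('side','2');d=snap('scene','2')
crop(c,260,60,130,150,3,'pics/a.png');crop(d,200,90,130,150,3,'pics/b.png')
cv2.imwrite('pics/ab2.png',np.hstack([cv2.imread('pics/b.png'),cv2.imread('pics/a.png')]))
rel([.590,-.306,.066],down(np.radians(12.97)))
E
```

```text
turn [ 0.53 -0.44 -0.01] shift [ -3.9  -5.5 188. ] rows 4.511126490995224
pos [ 0.5932 -0.3091  0.2541] q [-0.657  0.365  1.341  0.     1.424 -0.884] t 4.4667 F [ 0.3  0.2 -1.2] w 0.06183948410403663
```

View pics/ab2.png

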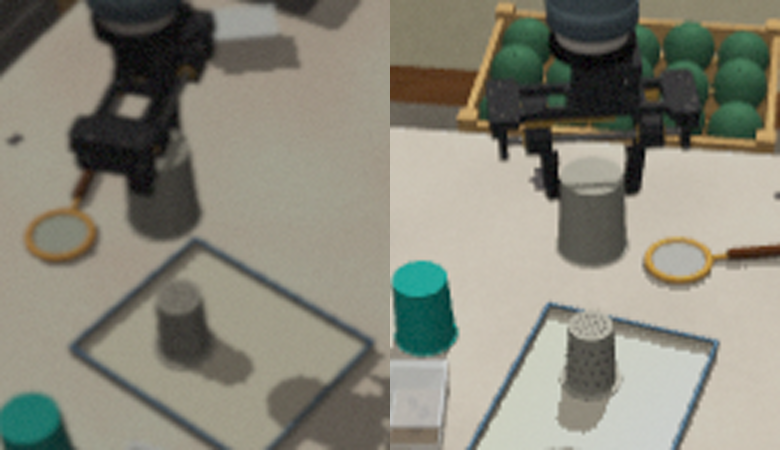

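The pictures show the cup lifted clear in the jaws, and the basket still standing on the tray at about (180,320) in the left crop and (592,350) in the right. Now I'll tilt the tool and carry the cup to peg c.

```bash
cat >> h.py <<'E'
_x=-ROW;_z=-AX
RT=Ro.from_matrix(np.c_[_x,np.cross(_z,_x),_z])
E
python3 - <<'E'
from h import *
print(RT.as_euler('xyz'))
rel([.66,-.05,.30],RT)
E
```

```text
[-2.53069265  0.          0.2263692 ]
turn [35.53 -0.43  0.13] shift [ 123.6 -237.1  -47.2] rows 6.511483478585507
pos [ 0.5932 -0.3091  0.2541] q [-0.657  0.365  1.341  0.     1.424 -0.884] t 4.4667 F [ 0.3  0.2 -1.2] w 0.06183948410403663
```

drive_tool:
  increments:
    - [35.5,-0.4,0,123,-237,-47,45]
    - [35.5,-0.4,0,123,-237,-47,45]
    - [35.5,-0.4,0,123,-237,-47,45]
    - [35.5,-0.4,0,123,-237,-47,45]
    - [35.5,-0.4,0,123,-237,-47,45]

```text
time: 4.88
position: [0.6423, -0.1076, 0.2831]
tcp_rot: [-2.517, 0.006, 0.228]
wrist_force: [1.6, 0.0, -1.1]
width: 0.0624
```

```bash
python3 - <<'E'
from h import *
rel(TIP['c']+.12*AX,RT)
E
```

```text
turn [-0.76  0.35 -0.12] shift [  83.9 -159.3  137.2] rows 5.428402095584979
pos [ 0.6423 -0.1076  0.2831] q [-0.555  0.56   1.13   0.448  1.893 -0.734] t 4.8833 F [ 1.6  0.  -1.1] w 0.062429711146282214
```

drive_tool:
  increments:
    - [0,0,0,84,-159,137,45]
    - [0,0,0,84,-159,137,45]
    - [0,0,0,84,-159,137,45]
    - [0,0,0,84,-159,137,45]
    - [0,0,0,84,-159,137,45]

```text
time: 5.3
position: [0.6734, 0.0983, 0.2631]
tcp_rot: [-2.522, 0.007, 0.228]
wrist_force: [0.9, -0.4, -1.6]
width: 0.0622
```

drive_tool:
  increments:
    - [0,0,0,5,-9,8,45]
    - [0,0,0,5,-9,8,45]
    - [0,0,0,5,-9,8,45]

```text
time: 5.55
position: [0.6752, 0.1098, 0.2619]
tcp_rot: [-2.523, 0.007, 0.23]
wrist_force: [0.3, -0.0, -1.3]
width: 0.0622
```

```bash
python3 - <<'E'
from h import *
rel(TIP['c']+.12*AX,RT)
c=snap('side','3');d=snap('scene','3');w=snap('wrist','3')
T=TIP['c']
for cc in(c,d,w): print(proj(cc,[T,T+.06*AX,T+.144*AX]).round(1).tolist())
crop(c,200,130,200,200,2,'pics/a.png');crop(d,330,130,200,200,2,'pics/b.png')
cv2.imwrite('pics/ab3.png',np.hstack([cv2.imread('pics/b.png'),cv2.imread('pics/a.png')]))
E
```

```text
turn [-0.47  0.48 -0.07] shift [ 2.5 -5.5  1. ] rows 0.1467097849383749
pos [0.6752 0.1098 0.2619] q [-0.258  0.527  1.219  0.54   1.702 -0.498] t 5.55 F [ 0.3 -0.  -1.3] w 0.0622186651079565
[[266.1, 282.6], [264.0, 257.2], [260.9, 220.5]]
[[412.4, 250.8], [401.7, 236.7], [385.4, 215.2]]
[[323.5, 182.5], [324.2, 201.7], [326.3, 255.3]]
```

View pics/ab3.png

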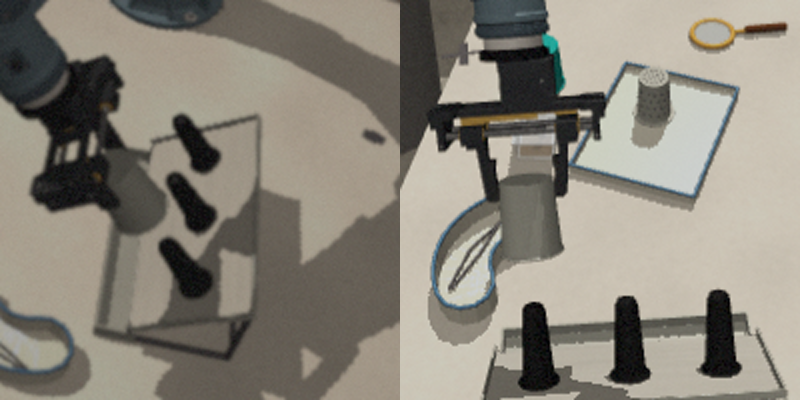

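View pics/wrist3.png

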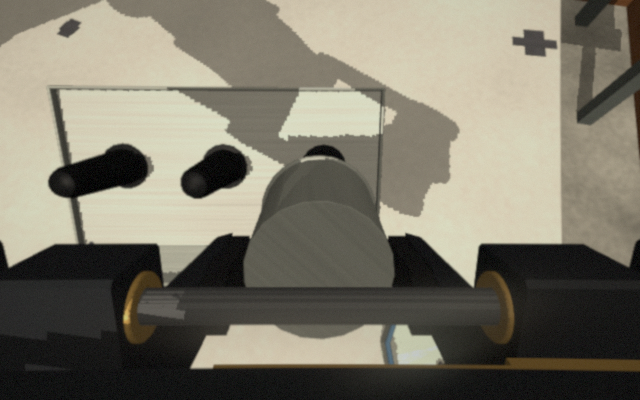

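```bash
python3 - <<'E'
from h import *
w=load('wrist3')
for k in 'abc': print(k,proj(w,[TIP[k]]))
rel(TIP['c']+.06*AX,RT)
E
```

```text
a [[ 61.44627264 182.79663194]]
b [[193.49305662 182.6909206 ]]
c [[323.51579808 182.48198897]]
turn [-0.46  0.31 -0.22] shift [ 2.7 -6.8 62.8] rows 1.5157098976239296
pos [0.6759 0.1074 0.2623] q [-0.261  0.527  1.218  0.54   1.702 -0.497] t 5.7 F [-0.1 -0.3 -1.2] w 0.06184453063487875
```

drive_tool:
  increments:
    - [-0.4,0.3,-0.2,2.7,-6.5,0,45]
    - [-0.4,0.3,-0.2,2.7,-6.5,20,45]
    - [-0.4,0.3,-0.2,2.7,-6.5,40,45]
    - [-0.4,0.3,-0.2,2.7,-6.5,62,45]
    - [-0.4,0.3,-0.2,2.7,-6.5,62,45]

```text
time: 6.12
position: [0.6665, 0.1512, 0.2122]
tcp_rot: [-2.527, 0.006, 0.229]
wrist_force: [-0.8, 0.4, -2.8]
width: 0.0619
```

```bash
python3 - <<'E'
from h import *
rel(TIP['c']-.0214*AX,RT)
E
```

```text
turn [-0.22  0.34 -0.08] shift [ 2.2  0.9 77.4] rows 1.856348657876734
pos [0.6665 0.1512 0.2122] q [-0.202  0.543  1.297  0.549  1.59  -0.5  ] t 6.1167 F [-0.8  0.4 -2.8] w 0.06188576202394369
```

drive_tool:
  increments:
    - [0,0,0,2,1,20,45]
    - [0,0,0,2,1,40,45]
    - [0,0,0,2,1,58,45]
    - [0,0,0,2,1,68,45]
    - [0,0,0,2,1,68,45]

```text
time: 6.53
position: [0.6611, 0.188, 0.1582]
tcp_rot: [-2.528, 0.003, 0.228]
wrist_force: [0.1, 0.7, -3.1]
width: 0.0619
```

drive_tool:
  increments:
    - [0,0,0,0,0,2,45]
    - [0,0,0,0,0,4,45]
    - [0,0,0,0,0,4,45]

```text
time: 6.78
position: [0.6623, 0.1893, 0.1572]
tcp_rot: [-2.53, -0.001, 0.227]
wrist_force: [0.2, -0.5, -1.5]
width: 0.0622
```

```bash
python3 - <<'E'
from h import *
rel(TIP['c']-.0214*AX,RT)
E
```

```text
turn [-0.06 -0.03  0.1 ] shift [-2.7  0.3 10.5] rows 0.25924079698735913
pos [0.6623 0.1893 0.1572] q [-0.15   0.587  1.348  0.567  1.475 -0.511] t 6.7833 F [ 0.2 -0.5 -1.5] w 0.06215521293060721
```

drive_tool:
  increments:
    - [0,0,0,-1,0,2,45]
    - [0,0,0,-1,0,4,45]
    - [0,0,0,-1,0,6,45]
    - [0,0,0,-1,0,6,45]

```text
time: 7.12
position: [0.6595, 0.1933, 0.1509]
tcp_rot: [-2.529, 0.001, 0.228]
wrist_force: [-0.5, -0.2, -2.7]
width: 0.0622
```

```bash
python3 - <<'E'
from h import *
rel(TIP['c']-.0214*AX,RT)
E
```

```text
turn [-0.11  0.09  0.06] shift [-0.9  0.3  2.8] rows 0.0700437941858592
pos [0.6595 0.1933 0.1509] q [-0.145  0.591  1.357  0.569  1.465 -0.514] t 7.1167 F [-0.5 -0.2 -2.7] w 0.062179871593177456
```

drive_tool:
  increments:
    - [0,0,0,0,0,1,45]
    - [0,0,0,0,0,2,45]
    - [0,0,0,0,0,3,45]
    - [0,0,0,0,0,3,45]

```text
time: 7.45
position: [0.6596, 0.1942, 0.1497]
tcp_rot: [-2.53, -0.0, 0.228]
wrist_force: [-2.8, -4.3, 3.1]
width: 0.062
```

drive_tool:
  increments:
    - [0,0,0,0,0,1,45]
    - [0,0,0,0,0,2,45]
    - [0,0,0,0,0,3,45]
    - [0,0,0,0,0,3,45]

```text
time: 7.78
position: [0.6597, 0.1943, 0.1495]
tcp_rot: [-2.531, -0.001, 0.229]
wrist_force: [-9.0, -12.4, 14.8]
width: 0.0621
```

```bash
python3 - <<'E'
from h import *
rel(TIP['c']-.0214*AX,RT)
E
```

```text
turn [0.   0.01 0.14] shift [-1.3  0.3  1. ] rows 0.04005228606878208
pos [0.6597 0.1943 0.1495] q [-0.143  0.591  1.359  0.568  1.46  -0.514] t 7.7833 F [ -9.  -12.4  14.8] w 0.06209769393609489
```

drive_tool:
  increments:
    - [0,0,0,0,0,-3,45]
    - [0,0,0,0,2,-3,45]
    - [0,0,0,0,4,-3,45]
    - [0,0,0,0,7,-3,45]
    - [0,0,0,0,7,-3,45]

```text
time: 8.2
position: [0.6617, 0.1895, 0.1462]
tcp_rot: [-2.528, -0.002, 0.228]
wrist_force: [-1.3, -1.5, 7.5]
width: 0.0619
```

```bash
python3 - <<'E'
from h import *
rel(TIP['c']-.0204*AX,RT)
c=snap('side','4');d=snap('scene','4')
crop(c,200,150,200,200,2,'pics/a.png');crop(d,330,150,200,200,2,'pics/b.png')
cv2.imwrite('pics/ab4.png',np.hstack([cv2.imread('pics/b.png'),cv2.imread('pics/a.png')]))
E
```

```text
turn [-0.16 -0.07  0.14] shift [-2.2 -5.8  0.3] rows 0.1483781428981787
pos [0.6617 0.1895 0.1462] q [-0.15   0.599  1.355  0.57   1.46  -0.523] t 8.2 F [-1.3 -1.5  7.5] w 0.061867137753575226
```

View pics/ab4.png

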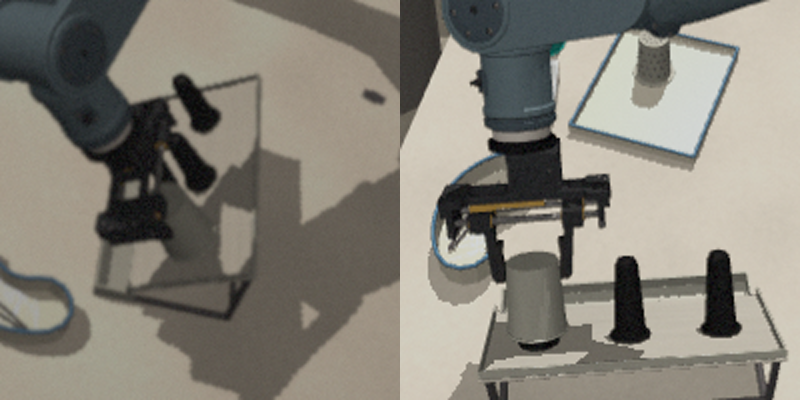

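drive_tool:
  increments:
    - [0,0,0,0,2,0,45]
    - [0,0,0,0,4,0,45]
    - [0,0,0,0,5,0,45]
    - [0,0,0,0,5,0,45]

```text
time: 8.63
position: [0.6627, 0.1857, 0.1435]
tcp_rot: [-2.528, -0.003, 0.228]
wrist_force: [0.8, -0.9, 7.6]
width: 0.0618
```

```bash
python3 - <<'E'
from h import *
rel(TIP['c']-.0204*AX,RT)
E
```

```text
turn [-0.17 -0.08  0.16] shift [ -2.3 -10.6   0.3] rows 0.25911191915824516
pos [0.6627 0.1857 0.1435] q [-0.156  0.604  1.354  0.568  1.46  -0.529] t 8.6333 F [ 0.8 -0.9  7.6] w 0.06180815695813637
```

Seated and offset about 10 mm downhill, so I'll release now.

drive_tool:
  increments:
    - [0,0,0,0,0,0,66]
    - [0,0,0,0,0,0,74]
    - [0,0,0,0,0,0,88]
    - [0,0,0,0,0,0,88]
    - [0,0,0,0,0,0,88]

```text
time: 9.05
position: [0.6613, 0.1854, 0.1414]
tcp_rot: [-2.529, 0.001, 0.228]
wrist_force: [-0.9, -0.5, 0.1]
width: 0.0878
```

drive_tool:
  increments:
    - [0,0,0,0,0,0,88]
    - [0,0,0,0,0,-5,88]
    - [0,0,0,0,0,-20,88]
    - [0,0,0,0,0,-45,88]
    - [0,0,0,0,0,-80,88]

```text
time: 9.47
position: [0.6706, 0.1407, 0.2068]
tcp_rot: [-2.527, 0.004, 0.23]
wrist_force: [-0.2, 0.4, -0.0]
width: 0.088
```

```bash
python3 - <<'E'
from h import *
rel([.66,-.05,.30],down(np.radians(12.97)))
c=snap('side','5');d=snap('scene','5')
crop(c,200,150,200,200,2,'pics/a.png');crop(d,330,150,200,200,2,'pics/b.png')
cv2.imwrite('pics/ab5.png',np.hstack([cv2.imread('pics/b.png'),cv2.imread('pics/a.png')]))
E
```

```text
turn [-35.19   0.28   0.11] shift [ -54.1   96.2 -181.6] rows 5.0953481989883205
pos [0.6706 0.1407 0.2068] q [-0.216  0.557  1.287  0.545  1.592 -0.515] t 9.4667 F [-0.2  0.4 -0. ] w 0.08799253549316799
```

View pics/ab5.png

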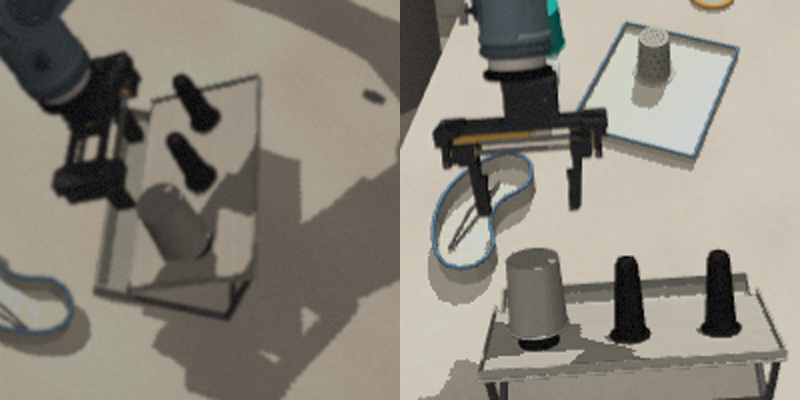

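The cup hangs on peg c in both views, at about (175,225) in the left crop and (537,295) in the right. Next, back to the basket.

drive_tool:
  increments:
    - [0,0,0,0,0,-40,88]
    - [-35,0,0,-54,96,-182,88]
    - [-35,0,0,-54,96,-182,88]
    - [-35,0,0,-54,96,-182,88]
    - [-35,0,0,-54,96,-182,88]

```text
time: 9.98
position: [0.6624, -0.0408, 0.2994]
tcp_rot: [-3.036, -0.002, 0.227]
wrist_force: [0.1, 0.2, -0.5]
width: 0.0879
```

```bash
python3 - <<'E'
from h import *
rel([.589,-.29,.25],down(np.radians(12.97)))
E
```

```text
turn [-6.03 -0.12  0.05] shift [-127.7  230.2   25.1] rows 6.3423047511422705
pos [ 0.6624 -0.0408  0.2994] q [-0.285  0.357  1.264  0.093  1.57  -0.514] t 9.9833 F [ 0.1  0.2 -0.5] w 0.08793825746601275
```

drive_tool:
  increments:
    - [-6,0,0,-127,230,25,88]
    - [-6,0,0,-127,230,25,88]
    - [-6,0,0,-127,230,25,88]
    - [-6,0,0,-127,230,25,88]
    - [-6,0,0,-127,230,25,88]

```text
time: 10.4
position: [0.6039, -0.2358, 0.2572]
tcp_rot: [-3.134, -0.001, 0.229]
wrist_force: [-0.3, -0.2, -0.2]
width: 0.0882
```

drive_tool:
  increments:
    - [0,0,0,-26,46,5,88]
    - [0,0,0,-26,46,5,88]
    - [0,0,0,-26,46,5,88]
    - [0,0,0,-26,46,5,88]

```text
time: 10.73
position: [0.5896, -0.2851, 0.2516]
tcp_rot: [-3.133, -0.0, 0.226]
wrist_force: [0.3, 0.2, -0.7]
width: 0.0884
```

```bash
python3 - <<'E'
from h import *
c=snap('wrist','6');d=snap('scene','6');e=snap('side','6')
rel([.589,-.306,.12],down(np.radians(12.97)))
u=proj(c,[[.590,-.306,.082]])[0];print(u)
x,y=int(u[0])-55,int(u[1])-55;crop(c,x,y,110,110,5,'pics/w6c.png');print(x,y)
crop(d,330,150,200,200,2,'pics/a.png');crop(e,200,150,200,200,2,'pics/b.png')
cv2.imwrite('pics/ab6.png',np.hstack([cv2.imread('pics/a.png'),cv2.imread('pics/b.png')]))
E
```

```text
turn [-0.45 -0.03  0.21] shift [ -6.8  23.  131.7] rows 3.210499894444574
pos [ 0.5906 -0.2831  0.2519] q [-0.631  0.347  1.369  0.006  1.431 -0.861] t 10.8833 F [0.2 0.3 0.4] w 0.08779938127836963
[314.78882459 199.28417018]
259 144
```

View pics/w6c.png

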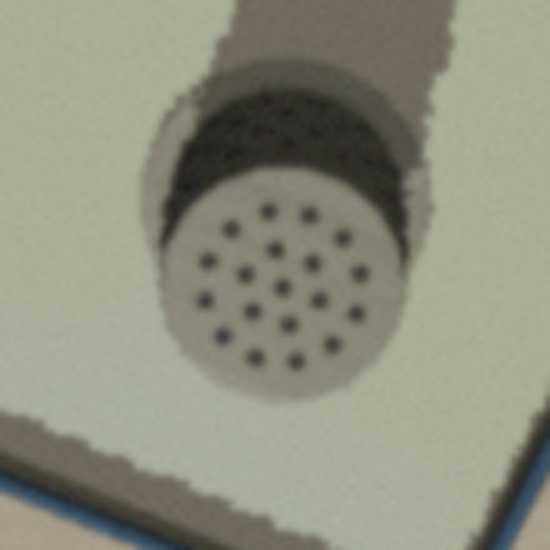

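View pics/ab6.png

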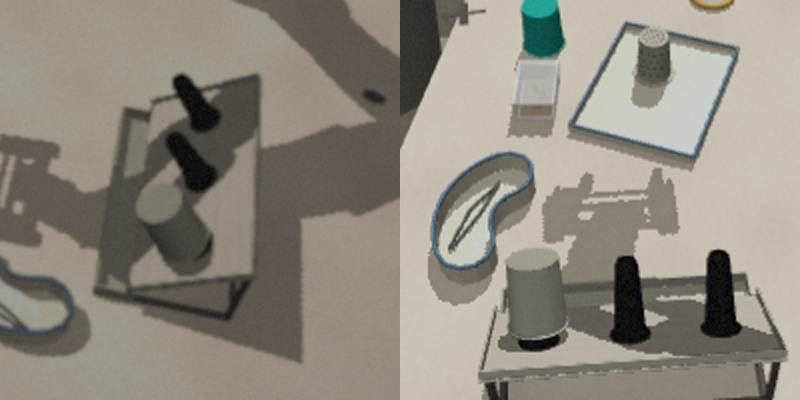

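```bash
python3 - <<'E'
from h import *
c=load('wrist6');d=load('scene6');e=load('side6')
P=plane(c,(315.3,200.9),.082);print(P)
t=np.linspace(0,6.28,24)
for cc,n in((d,'s'),(e,'d')):
    u=proj(cc,P)[0];m=proj(cc,np.r_[np.c_[P[0]+.0235*np.cos(t),P[1]+.0235*np.sin(t),0*t+.082],np.c_[P[0]+.034*np.cos(t),P[1]+.034*np.sin(t),0*t+.004]])
    crop(cc,int(u[0])-30,int(u[1])-20,60,60,6,f'pics/e{n}.png',m)
cv2.imwrite('pics/e6.png',np.hstack([cv2.imread(f'pics/e{n}.png') for n in 'sd']))
rel([P[0],P[1],.11],down(np.radians(12.97)))
E
```

```text
[ 0.59083374 -0.30745128  0.082     ]
turn [-0.45 -0.03  0.21] shift [ -5.4  24.9 141.7] rows 3.452522829621291
pos [ 0.5906 -0.2831  0.2519] q [-0.631  0.347  1.369  0.006  1.431 -0.861] t 10.8833 F [0.2 0.3 0.4] w 0.08779938127836963
```

View pics/e6.png

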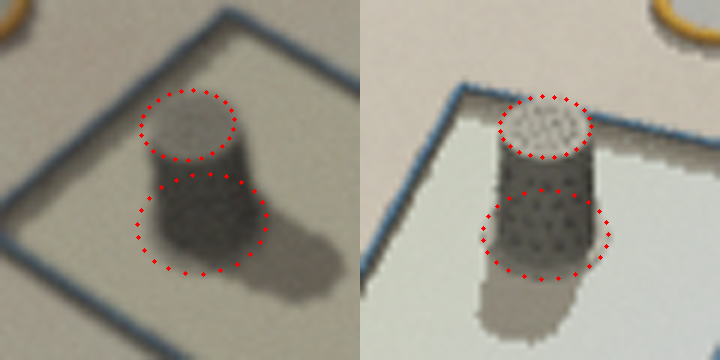

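drive_tool:
  increments:
    - [-0.5,0,0.2,-5,24.5,0,88]
    - [-0.5,0,0.2,-5,24.5,40,88]
    - [-0.5,0,0.2,-5,24.5,80,88]
    - [-0.5,0,0.2,-5,24.5,120,88]
    - [-0.5,0,0.2,-5,24.5,142,88]

```text
time: 11.3
position: [0.589, -0.3053, 0.1045]
tcp_rot: [-3.138, 0.003, 0.227]
wrist_force: [-0.7, 0.4, 0.1]
width: 0.0881
```

drive_tool:
  increments:
    - [0,0,0,0,0,0,88]
    - [0,0,0,0,0,0,88]

```text
time: 11.47
position: [0.5902, -0.3068, 0.1084]
tcp_rot: [-3.14, 0.002, 0.227]
wrist_force: [1.0, 0.3, 0.4]
width: 0.0878
```

```bash
python3 - <<'E'
from h import *
rel([.5905,-.307,.058],down(np.radians(12.97)))
E
```

```text
turn [-0.07  0.1   0.02] shift [ 0.3  0.3 50.4] rows 1.2085331294091575
pos [ 0.5902 -0.3068  0.1084] q [-6.570e-01  5.040e-01  1.455e+00 -1.000e-03  1.184e+00 -8.840e-01] t 11.4667 F [1.  0.3 0.4] w 0.08781488253261678
```

drive_tool:
  increments:
    - [0,0,0,0,0,20,88]
    - [0,0,0,0,0,40,88]
    - [0,0,0,0,0,50,88]
    - [0,0,0,0,0,50,88]
    - [0,0,0,0,0,50,88]

```text
time: 11.88
position: [0.5911, -0.309, 0.0608]
tcp_rot: [3.139, -0.001, 0.225]
wrist_force: [0.2, -0.7, -0.9]
width: 0.0883
```

drive_tool:
  increments:
    - [0,0,0,0,0,0,80]
    - [0,0,0,0,0,0,70]
    - [0,0,0,0,0,0,62]
    - [0,0,0,0,0,0,58]
    - [0,0,0,0,0,0,55]

```text
time: 12.3
position: [0.5903, -0.309, 0.0596]
tcp_rot: [3.14, -0.0, 0.225]
wrist_force: [-1.2, -0.1, 1.1]
width: 0.0572
```

drive_tool:
  increments:
    - [0,0,0,0,0,0,52]
    - [0,0,0,0,0,0,49]
    - [0,0,0,0,0,0,46]
    - [0,0,0,0,0,0,40]
    - [0,0,0,0,0,0,35]

```text
time: 12.72
position: [0.5904, -0.3089, 0.0594]
tcp_rot: [3.14, -0.0, 0.225]
wrist_force: [1.6, 1.2, 1.9]
width: 0.0485
```

drive_tool:
  increments:
    - [0,0,0,0,0,0,35]
    - [0,0,0,0,0,0,35]

```text
time: 12.88
position: [0.5904, -0.309, 0.0594]
tcp_rot: [3.14, -0.0, 0.225]
wrist_force: [1.5, 0.1, 1.4]
width: 0.0482
```

drive_tool:
  increments:
    - [0,0,0,0,0,-4,35]
    - [0,0,0,0,0,-10,35]
    - [0,0,0,0,0,-18,35]
    - [0,0,0,0,0,-28,35]
    - [0,0,0,0,0,-40,35]

```text
time: 13.3
position: [0.5898, -0.3087, 0.0998]
tcp_rot: [3.141, 0.001, 0.225]
wrist_force: [-0.1, 0.6, -0.9]
width: 0.0483
```

drive_tool:
  increments:
    - [0,0,0,0,0,-15,35]
    - [0,0,0,0,0,-30,35]
    - [0,0,0,0,0,-50,35]
    - [0,0,0,0,0,-70,35]
    - [0,0,0,0,0,-100,35]

```text
time: 13.72
position: [0.5891, -0.308, 0.1992]
tcp_rot: [-3.14, 0.002, 0.225]
wrist_force: [0.3, 0.1, -1.8]
width: 0.0482
```

```bash
python3 - <<'E'
from h import *
c=snap('side','7');d=snap('scene','7')
crop(c,260,60,130,150,3,'pics/a.png');crop(d,200,90,130,150,3,'pics/b.png')
cv2.imwrite('pics/ab7.png',np.hstack([cv2.imread('pics/b.png'),cv2.imread('pics/a.png')]))
for k in 'ab':
  print(k);rel(TIP[k]+.12*AX+[0,-.15,.04],RT)
E
```

```text
a
turn [ 3.554e+01 -4.000e-01  3.000e-02] shift [ -66.2 -249.1 -100.4] rows 6.632931485331334
pos [ 0.5928 -0.3107  0.2067] q [-6.590e-01  4.020e-01  1.387e+00 -1.000e-03  1.340e+00 -8.840e-01] t 13.8167 F [ 0.4  0.2 -0.6] w 0.048391593097832454
b
turn [ 3.554e+01 -4.000e-01  3.000e-02] shift [  38.8 -249.3  -99.7] rows 6.505704321939374
pos [ 0.5928 -0.3107  0.2067] q [-6.590e-01  4.020e-01  1.387e+00 -1.000e-03  1.340e+00 -8.840e-01] t 13.8167 F [ 0.4  0.2 -0.6] w 0.048391593097832454
```

View pics/ab7.png

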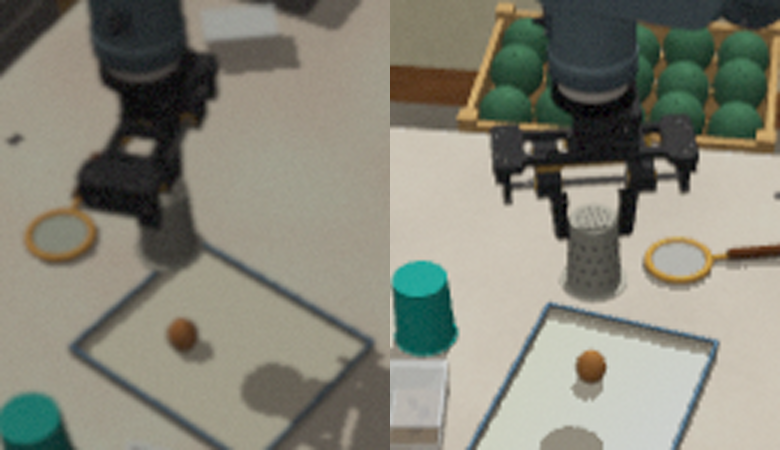

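The stone stands on the tray, at about (182,335) in the left crop and (591,366) in the right. The basket is in the jaws and goes to peg a.

drive_tool:
  increments:
    - [35.5,-0.4,0,-66,-249,-100,35]
    - [35.5,-0.4,0,-66,-249,-100,35]
    - [35.5,-0.4,0,-66,-249,-100,35]
    - [35.5,-0.4,0,-66,-249,-100,35]
    - [35.5,-0.4,0,-66,-249,-100,35]

```text
time: 14.23
position: [0.4993, -0.1359, 0.2762]
tcp_rot: [-2.519, 0.005, 0.227]
wrist_force: [0.6, 0.7, -1.4]
width: 0.048
```

```bash
python3 - <<'E'
from h import *
rel(TIP['a']+.12*AX,RT)
E
```

```text
turn [-0.68  0.26 -0.16] shift [  19.3 -159.6  129.1] rows 4.945110081270414
pos [ 0.4993 -0.1359  0.2762] q [-0.715  0.309  1.489  0.362  1.854 -0.929] t 14.2333 F [ 0.6  0.7 -1.4] w 0.048010613800023055
```

drive_tool:
  increments:
    - [-0.5,0.2,0,19,-160,129,35]
    - [-0.5,0.2,0,19,-160,129,35]
    - [-0.5,0.2,0,19,-160,129,35]
    - [-0.5,0.2,0,19,-160,129,35]
    - [-0.5,0.2,0,19,-160,129,35]

```text
time: 14.65
position: [0.4714, 0.0692, 0.262]
tcp_rot: [-2.532, 0.004, 0.224]
wrist_force: [0.6, -0.2, -0.3]
width: 0.0484
```

drive_tool:
  increments:
    - [0,0,0,0,0,0,35]
    - [0,0,0,0,0,0,35]
    - [0,0,0,0,0,0,35]

```text
time: 14.9
position: [0.4723, 0.0671, 0.2622]
tcp_rot: [-2.533, 0.003, 0.225]
wrist_force: [-0.1, -0.8, -1.8]
width: 0.0485
```

```bash
python3 - <<'E'
from h import *
rel(TIP['a']+.12*AX,RT)
w=snap('wrist','8');print(proj(w,[TIP['a'],TIP['b'],TIP['a']+.143*AX]))
s=snap('scene','8');crop(s,350,120,150,150,4,'pics/s8.png')
E
```

```text
turn [ 0.13  0.12 -0.16] shift [-0.1 -2.1 -1.1] rows 0.055730015422953125
pos [0.4723 0.0671 0.2622] q [-0.434  0.097  1.764  0.47   1.674 -0.704] t 14.9 F [-0.1 -0.8 -1.8] w 0.04849301999831816
[[319.84998089 188.00155828]
 [451.57516031 187.68767273]
 [320.37893289 269.97760563]]
```

View pics/wrist8.png

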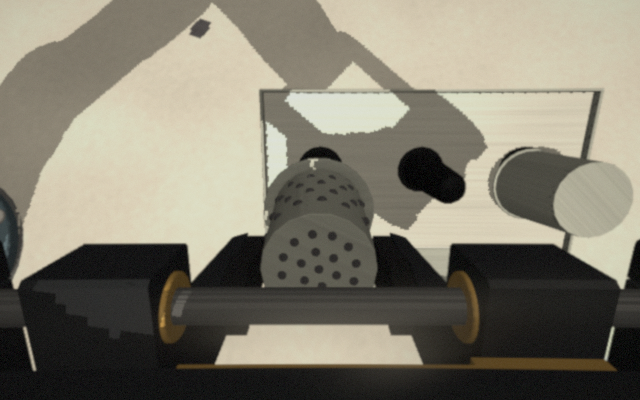

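View pics/s8.png

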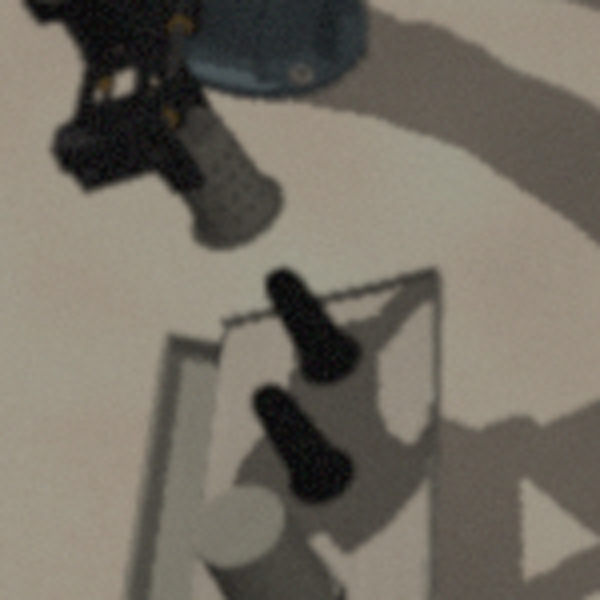

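drive_tool:
  increments:
    - [0,0,-0.1,0,-1.5,15,35]
    - [0,0,-0.1,0,-1.5,30,35]
    - [0,0,-0.1,0,-1.5,45,35]
    - [0,0,-0.1,0,-1.5,60,35]
    - [0,0,-0.1,0,-1.5,60,35]

```text
time: 15.42
position: [0.4628, 0.1021, 0.2115]
tcp_rot: [-2.529, 0.007, 0.225]
wrist_force: [0.3, -0.7, -1.2]
width: 0.0482
```

```bash
python3 - <<'E'
from h import *
rel(TIP['a']-.0196*AX,RT)
E
```

```text
turn [-0.07  0.27 -0.28] shift [ 1.6 -1.4 76.2] rows 1.8291575302055982
pos [0.4628 0.1021 0.2115] q [-0.378  0.128  1.843  0.489  1.557 -0.706] t 15.4167 F [ 0.3 -0.7 -1.2] w 0.04821198796278536
```

drive_tool:
  increments:
    - [0,0.2,-0.2,1.5,-1,15,35]
    - [0,0.2,-0.2,1.5,-1,30,35]
    - [0,0.2,-0.2,1.5,-1,45,35]
    - [0,0.2,-0.2,1.5,-1,58,35]
    - [0,0.2,-0.2,1.5,-1,66,35]

```text
time: 15.83
position: [0.4569, 0.1394, 0.1596]
tcp_rot: [-2.531, -0.001, 0.226]
wrist_force: [0.8, -0.3, -1.0]
width: 0.0482
```

drive_tool:
  increments:
    - [0,0,0,0,0,0,35]
    - [0,0,0,0,0,2,35]
    - [0,0,0,0,0,4,35]
    - [0,0,0,0,0,4,35]

```text
time: 16.17
position: [0.4567, 0.1418, 0.1572]
tcp_rot: [-2.532, -0.003, 0.226]
wrist_force: [0.2, 0.4, -1.0]
width: 0.0485
```

```bash
python3 - <<'E'
from h import *
rel(TIP['a']-.0196*AX,RT)
E
```

```text
turn [ 0.08 -0.12  0.09] shift [-1.7  0.2  8.7] rows 0.21274689056049373
pos [0.4567 0.1418 0.1572] q [-0.307  0.181  1.908  0.524  1.415 -0.714] t 16.1667 F [ 0.2  0.4 -1. ] w 0.04849950020548236
```

drive_tool:
  increments:
    - [0,0,0,-1,0,2,35]
    - [0,0,0,-1,0,4,35]
    - [0,0,0,-1,0,6,35]
    - [0,0,0,-1,0,6,35]

```text
time: 16.5
position: [0.4541, 0.1456, 0.1517]
tcp_rot: [-2.531, -0.002, 0.227]
wrist_force: [-0.7, 0.5, -1.4]
width: 0.0485
```

drive_tool:
  increments:
    - [0,0,0,0,0,1,35]
    - [0,0,0,0,0,2,35]
    - [0,0,0,0,0,3,35]
    - [0,0,0,0,0,3,35]

```text
time: 16.83
position: [0.4543, 0.1464, 0.1504]
tcp_rot: [-2.532, -0.002, 0.228]
wrist_force: [-4.4, -5.6, 7.9]
width: 0.0484
```

```bash
python3 - <<'E'
from h import *
rel(TIP['a']-.0196*AX,RT)
E
```

```text
turn [ 0.1  -0.06  0.14] shift [-0.4  0.4  0.3] rows 0.02493455835378193
pos [0.4543 0.1464 0.1504] q [-0.299  0.188  1.917  0.527  1.399 -0.717] t 16.8333 F [-4.4 -5.6  7.9] w 0.0483910541760755
```

Contact is at the predicted depth, within 0.3 mm. I'll ease off, shift it downhill and release.

drive_tool:
  increments:
    - [0,0,0,0,0,-1,35]
    - [0,0,0,0,2,-1,35]
    - [0,0,0,0,4,-1,35]
    - [0,0,0,0,6,-1,35]
    - [0,0,0,0,6,-1,35]

```text
time: 17.25
position: [0.4557, 0.1416, 0.147]
tcp_rot: [-2.531, -0.003, 0.227]
wrist_force: [0.5, -0.8, 3.9]
width: 0.0484
```

drive_tool:
  increments:
    - [0,0,0,0,0,0,55]
    - [0,0,0,0,0,0,65]
    - [0,0,0,0,0,0,80]
    - [0,0,0,0,0,0,88]
    - [0,0,0,0,0,0,88]

```text
time: 17.67
position: [0.455, 0.1418, 0.1466]
tcp_rot: [-2.531, -0.001, 0.227]
wrist_force: [0.3, 0.3, -0.2]
width: 0.0796
```

drive_tool:
  increments:
    - [0,0,0,0,0,0,88]
    - [0,0,0,0,0,-5,88]
    - [0,0,0,0,0,-20,88]
    - [0,0,0,0,0,-45,88]
    - [0,0,0,0,0,-80,88]

```text
time: 18.08
position: [0.4637, 0.0976, 0.2119]
tcp_rot: [-2.529, 0.002, 0.228]
wrist_force: [0.2, -0.7, -0.0]
width: 0.0876
```

```bash
python3 - <<'E'
from h import *
rel(TIP['a']+.13*AX+[0,-.15,.04],RT)
c=snap('side','9');d=snap('scene','9')
crop(c,200,150,200,200,2,'pics/a.png');crop(d,330,130,200,200,2,'pics/b.png')
cv2.imwrite('pics/ab9.png',np.hstack([cv2.imread('pics/b.png'),cv2.imread('pics/a.png')]))
E
```

```text
turn [-0.09  0.16  0.03] shift [ -32.9   91.5 -187.1] rows 5.056980170752074
pos [0.4637 0.0976 0.2119] q [-0.387  0.129  1.84   0.488  1.56  -0.717] t 18.0833 F [ 0.2 -0.7 -0. ] w 0.08755288057347195
```

View pics/ab9.png

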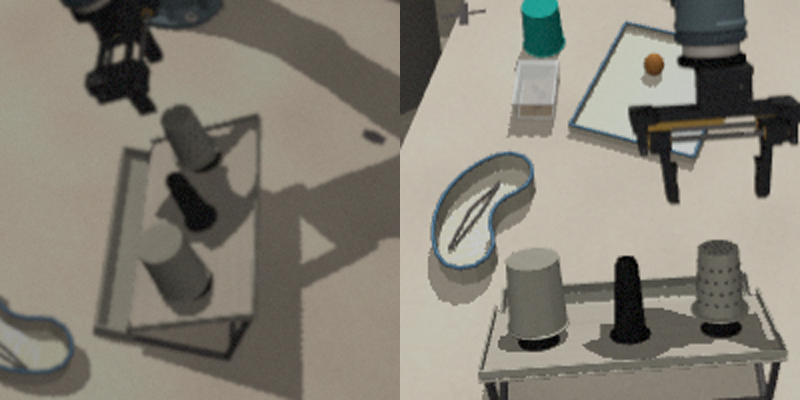

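drive_tool:
  increments:
    - [0,0,0,0,0,-40,88]
    - [0,0,0,-33,91,-187,88]
    - [0,0,0,-33,91,-187,88]
    - [0,0,0,-33,91,-187,88]
    - [0,0,0,-33,91,-187,88]

```text
time: 18.6
position: [0.4734, -0.0802, 0.3104]
tcp_rot: [-2.531, -0.002, 0.227]
wrist_force: [-0.2, 0.1, -0.1]
width: 0.0877
```

drive_tool:
  increments:
    - [0,0,0,0,0,0,88]
    - [0,0,0,0,0,0,88]
    - [0,0,0,0,0,0,88]

```text
time: 18.85
position: [0.4735, -0.0783, 0.3091]
tcp_rot: [-2.53, -0.001, 0.227]
wrist_force: [-0.7, 0.5, -0.7]
width: 0.088
```

```bash
python3 - <<'E'
from h import *
c=snap('side','10');d=snap('scene','10')
t=np.linspace(0,6.28,24);X=np.cross(AX,ROW) # slope dir
X=X*np.sign(X[2])  # up slope
out=[]
for cc,n in((d,'s'),(c,'d')):
    ms=[]
    for k,r,o,h in(('c',.03,-.0115,.003),('a',.0235,-.006,.003)):
        C=TIP[k]+h*AX+o*X
        ms.append(proj(cc,C+r*np.outer(np.cos(t),X)+r*np.outer(np.sin(t),ROW)))
    m=np.vstack(ms);x,y=m.min(0).astype(int)-12;w,hh=150,110
    crop(cc,x,y,w,hh,5,f'pics/f{n}.png',m)
E
```

```text
(no output)
```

View pics/fs.png

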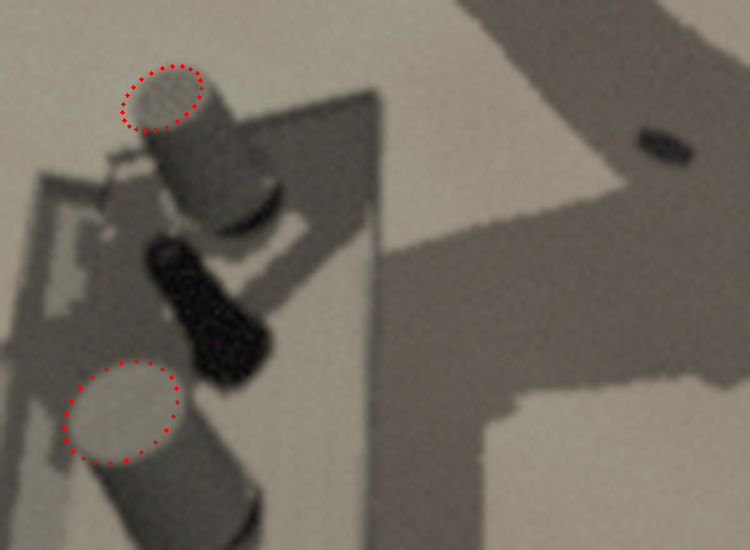

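View pics/fd.png

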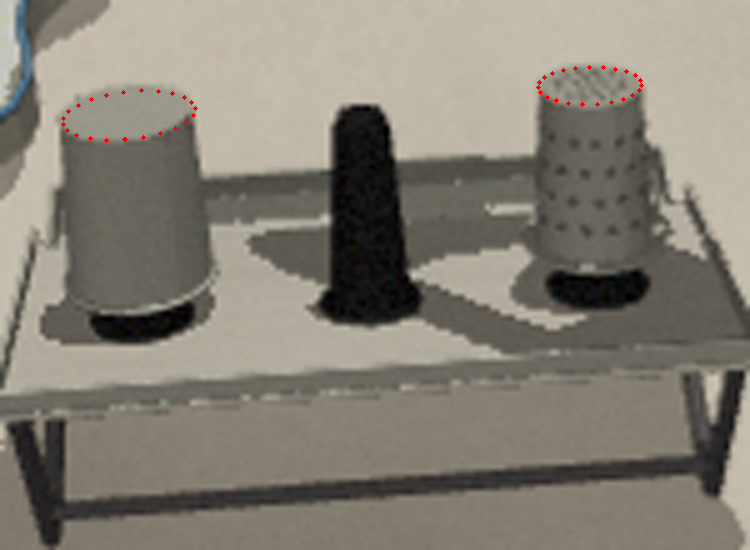

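View pics/side10.png

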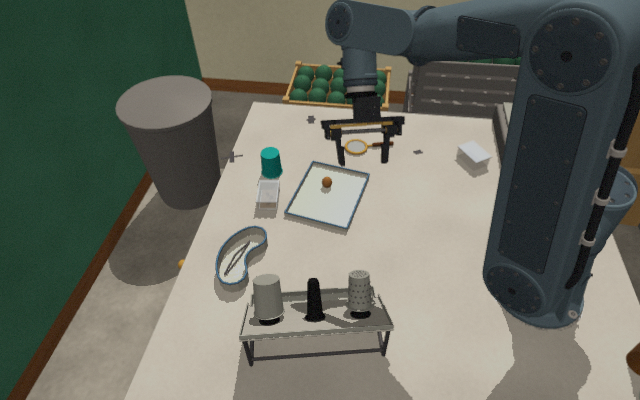

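Both closed ends match the fully-home outlines to within about 1–2 px. The stone stands at (327,182) in the side view, and the dish, box and lens have not moved.

```bash
python3 - <<'E'
from h import *
from rig import arm
a=load('side0')['color'].astype(int);b=load('side10')['color'].astype(int)
for n,(x,y,w,h) in dict(dish=(212,222,60,66),box=(252,178,32,34),lens=(340,135,30,22)).items(): print(n,abs(a-b)[y:y+h,x:x+w].mean().round(1))
e=load('side9')['color'].astype(int);print('rack 9v10',abs(e-b)[265:325,245:295].mean().round(1))
o=load('side10')['color'].astype(int);m=(o[:,:,0]-o[:,:,2]>40);m[:165]=0;m[200:]=0;m[:,:300]=0;m[:,345:]=0
q=np.argwhere(m)[:,::-1].mean(0);print('stone',q,plane(load('side10'),q,.023))
print(arm.close_job())
E
```

```text
dish 12.5
box 10.8
lens 21.3
rack 9v10 2.4
stone [326.5  181.35] [ 0.59063804 -0.30727641  0.023     ]
the job is handed in; nothing more can be done
None
```

I lifted the cup straight off and hung it on peg c. I then lifted the basket clear of the stone and hung it on peg a. Each was pressed down until I felt contact at the expected depth while still held, eased slightly downhill, and released. The job was handed in at about 19 s of the 54 s allowed.

**Cup and basket:** in the scene and side views, both closed ends match the fully-home outline to within 1–2 px. I estimate the cup sits about 11 mm and the basket about 6 mm off the peg axis, towards the low edge; the limit is 20 mm. I did not measure their tilt. By eye, both look in line with their pegs.

**Stone:** it stands at (0.591, −0.307) m, within a millimetre of the basket's position before I lifted it. That stands in for its starting position, because the stone was hidden until then.

**Bystanders:** the kidney dish, specimen box and lens look unmoved to the eye. My pixel comparison of the first and last side views did not confirm this: the mean differences were 12.5 for the dish, 10.8 for the box and 21.3 for the lens. I put these down to changed shadows and the gripper in front of the lens, but did not check further. The arm was never steered near any of them at table height.

**Minor disagreements:** the scene camera put the cup and basket about 2–3 mm away from the other views, which is about the stated calibration error. No verdict was reported.

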